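# Set out the sealing and labelling station

### The arm

A 7-joint arm with a two-finger parallel gripper is mounted at the origin on a cart in front of the work surface, level with it; the furniture and walls round the work are solid. World frame = base frame: x ahead of the robot, y to its left, z up, the work surface at z = 0. Lengths are in m, angles in rad, forces in N, time in s.
With the tool pointing down it reaches from about 0.4 to 0.85 m from the base axis. Payload 10.4 kg.
Tool frame: the origin (TCP) lies between the finger pads; the fingertips stand 8 mm ahead of it and the grasp point (between the pads) lies 11 mm behind it (env.tips_ahead is the distance from the TCP to the fingertips, in m); y points along the fingers, z is the direction in which the jaws open and shut, and the axes are right-handed (so a half turn about y gives the same grasp; the last joint's range is limited). The gripper opens to 87 mm and grips with 3 to 60 N. Pads are 19 mm wide; open, the fingers measure 117 mm over their backs; the gripper's body (75 mm by 190 mm) begins 51 mm behind the grasp point.
Start: joints at [1.324, 0.332, -0.065, 1.46, 0.022, 1.35, -0.088], TCP at [0.139, -0.609, 0.231] pointing down, gripper open.
Joint ranges: [-2.6, 2.6], [-0.5, 2.12], [-1.47, 1.34], [0.16, 2.42], [-1.27, 4.41], [0.06, 2.06], [-2.6, 2.6]. Speed limits (rad/s): [2.22, 2.22, 2.79, 2.79, 3.14, 3.14, 3.14].

### API

Orientations are given as [roll, pitch, yaw] about the fixed x, y, z axes, in that order (R = Rz(yaw) Ry(pitch) Rx(roll)).
In Python, from plant import env gives the robot as it stands. The module is installed in compiled form; this text tells all that it offers.
- The arm moves only by the tool jog_arm, never from a script. Its argument "moves" is a list of rows, each an object with "xyz": the shift along the world's x, y, z in cm, a list of three; "roll": the turn about the world's z in degrees; "gripper": the opening, from 0 (shut) to 1 (fully open). A call has 1 to 10 rows; each row shifts and turns the commanded pose from where the row before left it; what a row does not reach is not made up. A row lasts 1/10 s, in which the tool goes at most 50 mm and 8.59 degrees, less where a joint would pass 70% of its speed; a pose out of reach is approached as far as the arm can. A call with a gripper value outside its range is refused whole. The fingers move at their own pace and stop on an object; the grip force is fixed at half the most. Time passes only in rows, so rows that do not move let the fingers close. It gives the time, the measured TCP pose, the force and the opening at its end, in the units of the state.
- env.read_state(): the state, without advancing time (a new reading comes with each control period).
- env.read_camera(name): name is "scene" or "top"; returns the picture (420x560x3 uint8, red, green, blue); there is no depth.
- env.calibration(name): a dict with "fx", "fy", "cx", "cy" (pixels), "R" (3x3) and "t" (3): a world point X has camera coordinates R X + t. Camera axes: x right, y down, z forward; pixel columns grow to the right and rows downward; lengths in m; the calibration is good to about 2 mm. A picture is of the moment at which its call begins. calibration takes no time and is no camera call.
- env.hand_in(): hands the job in, once; it reports no verdict.
The state is a dict: "clock": time; "joint_pos": joint angles; "qvel": joint speeds; "tau": joint torques, N m; "tool_pos": TCP position; "orientation": TCP orientation; "ft_force": force on the tool from outside, world axes, zero at the start; "torque": the same for the moment, N m; "grip_width": finger opening in m.
Only numpy, scipy, OpenCV 4.12 (cv2) and the standard library are available. Lean on these libraries where they do the work, as an engineer would, in place of code of your own. Each camera call takes 0.05 s, during which the arm holds its last target. There are 200 camera calls.

### The job

Set out the grey board for sealing and labelling samples: stand the squat white bottle near the board centred on the round pad, and set the carton centred on the oblong pad with its length along the pad's. Lay the roll of tape flat on the middle of the carton, and stand the small brown bottle on the bare board midway between the two pads. Leave the taller brown bottle and the blue tip box where they stand.

Things in the scene. Friction and masses are not known exactly. Their poses are not given: they have to be found in the camera images.
- bottle_mid (a point): Squat white plastic bottle with a black screw cap, 48 mm diameter over its body (its straight side reaches 65 mm above its foot; cap 40 mm diameter), 92 mm tall, 0.25 kg, loose, standing within 0.5 m of the board (a larger white bottle at the back wall is part of the room). Point: its centre, on its axis 46 mm above its foot; z up.
- carton_mid (a point): Closed orange carton of sealing film, a box 52 x 105 x 52 mm (x, y, z), 0.11 kg, loose, standing flat. Point: its centre, 26 mm above its underside; its y axis runs along its length (105 mm), x across it (52 mm), z up.
- tape_mid (a point): Roll of white writing tape with a brown core, a flat ring 59 mm in outer diameter and 19 mm high, 0.05 kg, loose, lying flat. Point: its centre, 9.5 mm above its underside; z up.
- small_bottle_mid (a point): Small brown glass bottle with a black screw cap, 36 mm diameter over its body (its straight side reaches 48 mm above its foot; cap 28 mm diameter), 75 mm tall, 0.15 kg, loose, standing. Point: its centre, on its axis 37.5 mm above its foot; z up.
- board: Flat grey board, 130 x 300 x 10 mm (x, y, z), fixed to the worktop. Origin: the centre of its underside, on the worktop; its upper face is 10 mm higher. Its y axis runs along its length, through the centres of both pads. Its centre lies midway between the pads.
- round_pad: Round dark rubber pad, 74 mm diameter, 4 mm thick, fixed on the board 95 mm from the board's centre, at either end of the board. Origin: the centre of its underside, on the board's upper face (10 mm above the worktop).
- oblong_pad: Oblong dark rubber pad, 120 x 66 x 4 mm (x, y, z), fixed on the board 95 mm from the board's centre, at the other end from the round pad, its length (its x axis) across the board. Origin: the centre of its underside, on the board's upper face (10 mm above the worktop).
- tall_bottle_mid (a point): Bystander: taller brown bottle with black screw cap, 44 mm diameter, 114 mm tall, loose, to be left alone. Point: its centre, 57 mm above its foot.
- tip_box_mid (a point): Bystander: blue box of pipette tips with a clear lid, 80 x 118 mm, 78 mm tall, loose, left of the work, to be left alone. Point: its centre, 39 mm above its underside.
Not all that is in view belongs to the job. Leave any green or pink look-alike of the part that bears small_bottle_mid alone.

How it is judged:
By the outcome, as a careful person would: the job done as asked, in the order asked, and still so for the second after the job is handed in, with the robot touching nothing.
It also fails if it takes over 117 s, if anything falls off the work surface, if the arm or the gripper's body presses on something with over 40 N, if the wrist force passes 120 N, or if a joint passes its speed limit or range.

## Working session

There is one attempt and no reset: what is moved stays moved. The work goes in short steps, Python scripts to look and compute and a tool call to move; the robot and the scene stay as the last step left them, time stands still between calls to the robot, and variables do not carry over. Pictures are saved under pics/ and viewed, on a budget of 14 in all, crops included, one or two more only if the job needs it, and the job is handed in when it is done.

Besides the shell and the picture viewer there is one more tool, called after "Emit:" by a JSON object that holds its "name" and its "arguments", one argument or row to a line. jog_arm: Moves the arm, as the interface text tells. Its arguments: {"type":"object","properties":{"moves":{"type":"array"}},"required":["moves"]}

```bash
mkdir -p pics
cat > h.py <<'E'
from plant import env
import numpy as np, cv2
def snap(name,fn):
    im=env.read_camera(name); cv2.imwrite('pics/'+fn,im[:,:,::-1]); return im
def ray(name,u,v,z):
    c=env.calibration(name);R=np.array(c['R']);t=np.array(c['t'])
    d=R.T@np.array([(u-c['cx'])/c['fx'],(v-c['cy'])/c['fy'],1]); o=-R.T@t
    return o+d*(z-o[2])/d[2]
def proj(name,X):
    c=env.calibration(name);p=np.array(c['R'])@np.array(X)+np.array(c['t'])
    return np.array([c['fx']*p[0]/p[2]+c['cx'],c['fy']*p[1]/p[2]+c['cy']])
E
python3 - <<'E'
from h import *
snap('scene','s1.png');snap('top','t1.png')
for n in('scene','top'):
    c=env.calibration(n);print(n,c, -np.array(c['R']).T@np.array(c['t']))
print(env.read_state(), env.tips_ahead)
E
```

```text
scene {'fx': 437.12770265989025, 'fy': 437.12770265989025, 'cx': 271.8890817060419, 'cy': 211.42321332829826, 'R': array([[-0.69532206, -0.71863218, -0.0097481 ],
       [-0.477156  ,  0.47173657, -0.74147607],
       [ 0.5374471 , -0.51091331, -0.67090849]]), 't': array([0.50303611, 0.27402037, 1.16381203])} [-0.14496483  0.82683956  0.98889458]
top {'fx': 542.1879637603918, 'fy': 542.1879637603918, 'cx': 293.0581712830551, 'cy': 219.7998062803749, 'R': array([[ 0.02004107, -0.99973687, -0.01115971],
       [-0.99825882, -0.01938959, -0.055708  ],
       [ 0.05547696,  0.01225673, -0.99838474]]), 't': array([0.11686574, 0.58863601, 1.55966855])} [0.49874331 0.10913197 1.59124519]
{'clock': 0.1, 'joint_pos': array([ 1.32442529,  0.33280309, -0.064685  ,  1.4608545 ,  0.02161229,
        1.34988238, -0.0885024 ]), 'qvel': array([ 0.00024139, -0.00024588, -0.00099063, -0.00042754,  0.00212129,
       -0.00047857, -0.00183035]), 'tau': array([ 1.69774314e-03, -6.24548650e+01,  2.48303474e-02, -3.90715957e+01,
       -6.14109356e-02,  3.65498965e-02,  7.13678401e-05]), 'tool_pos': array([ 0.13860431, -0.60909966,  0.22983829]), 'orientation': array([-1.57204584e+00, -7.27478169e-05, -2.91781629e+00]), 'ft_force': array([-0.28007424,  0.11760936, -0.04460242]), 'torque': array([ 0.00986042, -0.01915298,  0.00649532]), 'grip_width': 0.0869453024936627} 0.008
```

View pics/s1.png

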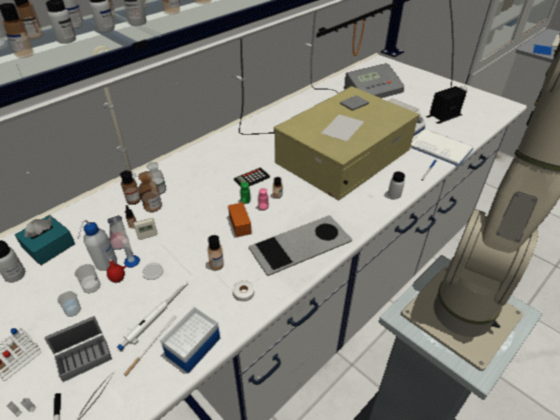

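View pics/t1.png

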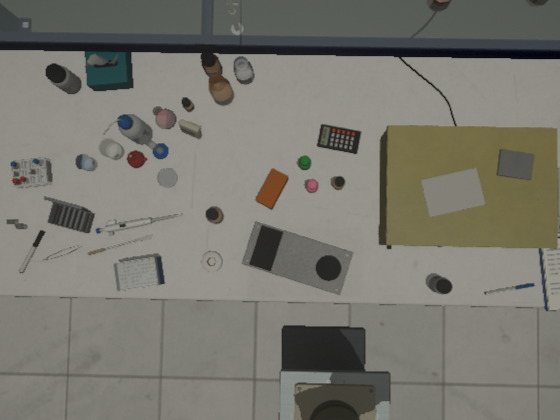

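The overhead view shows the board near (298,258), with the oblong pad at (265,249) and the round pad at (328,268). The white bottle is at (441,285), the carton at (272,188), the tape at (212,261) and the small brown bottle at (339,182), next to the pink and green look-alikes. Next I'll measure these.

Run:
```python
from h import *
t=cv2.imread('pics/t1.png');s=cv2.imread('pics/s1.png')
def blobs(im,mask,box,mn=15):
    m=np.zeros(mask.shape,np.uint8);x0,y0,x1,y1=box;m[y0:y1,x0:x1]=mask[y0:y1,x0:x1]
    cs,_=cv2.findContours(m,cv2.RETR_EXTERNAL,cv2.CHAIN_APPROX_NONE)
    for c in cs:
        if cv2.contourArea(c)>mn: 
            M=cv2.moments(c); print('  ',np.round([M['m10']/M['m00'],M['m01']/M['m00']],1),cv2.contourArea(c),cv2.boundingRect(c),np.round(np.array(cv2.minAreaRect(c)[0]+cv2.minAreaRect(c)[1]+(cv2.minAreaRect(c)[2],)),1)); yield c
hsv=cv2.cvtColor(t,cv2.COLOR_BGR2HSV);hs=cv2.cvtColor(s,cv2.COLOR_BGR2HSV)
print('carton top');cc=list(blobs(t,((hsv[...,0]<14)&(hsv[...,1]>150)&(hsv[...,2]>90)).astype('u1'),(250,160,295,215)))
def poly(c,z):
    b=cv2.boxPoints(cv2.minAreaRect(c)); P=np.array([ray('top',u,v,z)[:2] for u,v in b]); 
    e=np.roll(P,-1,0)-P; print('   ctr',P.mean(0),'sides',np.linalg.norm(e,axis=1),'ang',np.degrees(np.arctan2(e[:,1],e[:,0])))
[poly(c,.052) for c in cc]
print('pads');
for c in blobs(t,(hsv[...,2]<60).astype('u1'),(240,220,355,295)): poly(c,.014)
print('board');
for c in blobs(t,(hsv[...,2]<165).astype('u1'),(235,215,360,300),500): poly(c,.010)
print('white bottle cap');
for c in blobs(t,(hsv[...,2]<70).astype('u1'),(425,270,460,300)): M=cv2.moments(c);print(ray('top',M['m10']/M['m00'],M['m01']/M['m00'],.092),)
print('small cap');
for c in blobs(t,(hsv[...,2]<70).astype('u1'),(330,172,348,192)): M=cv2.moments(c);print(ray('top',M['m10']/M['m00'],M['m01']/M['m00'],.075),)
print('tape core');
for c in blobs(t,(hsv[...,1]>60).astype('u1'),(198,248,226,276),5): M=cv2.moments(c);print(ray('top',M['m10']/M['m00'],M['m01']/M['m00'],.012),)
A=cv2.resize(t[150:300,190:350],(800,750),interpolation=cv2.INTER_CUBIC)
A=cv2.resize(t[150:300,190:350],(560,525),interpolation=cv2.INTER_CUBIC)
B=cv2.resize(t[260:305,420:465],(230,230),interpolation=cv2.INTER_CUBIC)
C=cv2.resize(t[165:200,295:350],(230,146),interpolation=cv2.INTER_CUBIC)
o=np.zeros((525,800,3),'u1');o[:,:560]=A;o[:230,565:795]=B;o[240:386,565:795]=C
cv2.imwrite('pics/crop1.png',o)
```

```text
carton top
   [271.5 188.2] 576.5 (256, 169, 32, 39) [271.5 188.3  17.5  35.5  28.4]
   ctr [0.67328377 0.19138411] sides [0.10152057 0.05020255 0.10140005 0.0500579 ] ang [ -27.06871073 -117.49364395  152.84997828   62.64319231]
pads
   [328.  267.6] 444.5 (316, 256, 25, 25) [328.3 267.8  24.   23.3  45. ]
   ctr [0.44929089 0.0237665 ] sides [0.06767712 0.06942559 0.06753619 0.0693323 ] ang [ -43.98205817 -133.92537099  135.93855007   46.1912226 ]
   [265.7 247.8] 833.0 (250, 226, 33, 45) [265.7 247.8  22.   40.4  17.7]
   ctr [0.50337106 0.20625785] sides [0.1171888  0.06416531 0.11705774 0.06392824] ang [ -16.33013327 -106.51570716  163.55397347   73.60128746]
board
   [297. 257.] 10416.0 (235, 215, 125, 85) [297. 257.  84. 124.  90.]
   ctr [0.47896077 0.11514303] sides [0.36236388 0.24356642 0.35925726 0.24418578] ang [ -88.89294121 -179.23929598   91.20567405    1.49064955]
white bottle cap
   [440.1 284.3] 252.0 (429, 276, 23, 18) [440.  284.8  22.5  15.4  23.2]
[ 0.41258459 -0.27933219  0.092     ]
small cap
   [338.9 181.2] 62.5 (335, 177, 9, 10) [339.  181.5   9.    8.   90. ]
[0.69397049 0.00123574 0.075     ]
tape core
```

View pics/crop1.png

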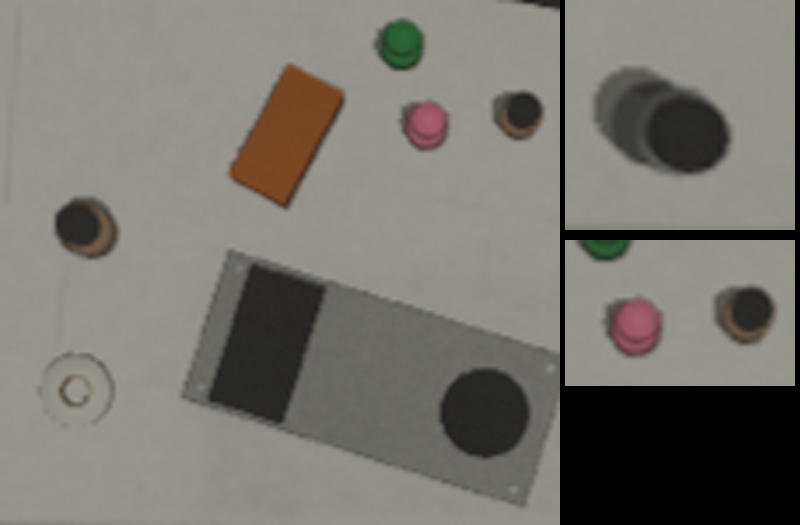

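Run:
```python
from h import *
t=cv2.imread('pics/t1.png');s=cv2.imread('pics/s1.png')
vt=t.max(2);vs=s.max(2)
def cen(v,box,th,n,z):
    x0,y0,x1,y1=box;m=(v[y0:y1,x0:x1]<th).astype('u1')
    cs,_=cv2.findContours(m,cv2.RETR_EXTERNAL,cv2.CHAIN_APPROX_NONE);c=max(cs,key=cv2.contourArea)
    M=cv2.moments(c);u,w=M['m10']/M['m00']+x0,M['m01']/M['m00']+y0
    (eu,ew),ax,_=cv2.minAreaRect(c)
    print(n,th,np.round([u,w],1),np.round([eu+x0,ew+y0],1),np.round(ax,1),'->',np.round(ray(n,u,w,z),4),np.round(ray(n,eu+x0,ew+y0,z),4))
for th in(30,40,50): cen(vt,(425,270,460,300),th,'top',.092)
for th in(40,55): cen(vt,(330,172,348,192),th,'top',.075)
for th in(45,70): cen(vs,(310,215,350,250),th,'scene',.014); cen(vs,(250,230,300,275),th,'scene',.014); cen(vs,(385,165,412,183),th,'scene',.084)
cen(vs,(268,172,290,186),55,'scene',.068)
print('tape',ray('top',211.6,261.1,.019),'tall',ray('top',213,213.5,.114))
print('box front edge z=.15',ray('top',387,247,.15),ray('top',387,247,.2),'bottom scene',ray('scene',343,187,0))
print('predict scene of tape', proj('scene',list(ray('top',211.6,261.1,.019)[:2])+[.019]))
print('carton scene corner preds',[proj('scene',[.6733+a*np.cos(np.radians(-27.07))-b*np.sin(np.radians(-27.07)),.1914+a*np.sin(np.radians(-27.07))+b*np.cos(np.radians(-27.07)),.052]).round(0) for a,b in((.0525,.026),(.0525,-.026),(-.0525,-.026),(-.0525,.026))])
A=cv2.resize(s[165:305,220:420],(800,560),interpolation=cv2.INTER_CUBIC);cv2.imwrite('pics/crop2.png',A)
```

```text
Traceback (most recent call last):
ValueError: max() iterable argument is empty
```

Run:
```python
from h import *
t=cv2.imread('pics/t1.png');s=cv2.imread('pics/s1.png')
vt=t.max(2);vs=s.max(2)
def cen(v,box,th,n,z):
    x0,y0,x1,y1=box;w=v[y0:y1,x0:x1]
    m=(w<th).astype('u1')
    cs,_=cv2.findContours(m,cv2.RETR_EXTERNAL,cv2.CHAIN_APPROX_NONE)
    if not cs: print(n,'none',w.min());return
    c=max(cs,key=cv2.contourArea)
    (eu,ew),ax,_=cv2.minAreaRect(c)
    print(n,th,np.round([eu+x0,ew+y0],1),np.round(ax,1),'->',np.round(ray(n,eu+x0,ew+y0,z),4))
for th in(35,40,50,60): cen(vt,(425,270,460,300),th,'top',.092)
for th in(45,55): cen(vt,(330,172,348,192),th,'top',.075)
for th in(45,70): cen(vs,(310,215,350,250),th,'scene',.014); cen(vs,(250,230,300,275),th,'scene',.014); cen(vs,(385,165,412,183),th,'scene',.084)
cen(vs,(268,172,290,186),55,'scene',.068)
print('tape',ray('top',211.6,261.1,.019),'tall',ray('top',213,213.5,.114))
print('box front edge z=.15',ray('top',387,247,.15),ray('top',387,247,.2),'bottom scene',ray('scene',343,187,0))
print('predict scene of tape', proj('scene',list(ray('top',211.6,261.1,.019)[:2])+[.019]))
print('carton scene corner preds',[proj('scene',[.6733+a*np.cos(np.radians(-27.07))-b*np.sin(np.radians(-27.07)),.1914+a*np.sin(np.radians(-27.07))+b*np.cos(np.radians(-27.07)),.052]).round(0) for a,b in((.0525,.026),(.0525,-.026),(-.0525,-.026),(-.0525,.026))])
A=cv2.resize(s[165:305,220:420],(800,560),interpolation=cv2.INTER_CUBIC);cv2.imwrite('pics/crop2.png',A)
```

```text
top none 37
top 40 [439.  284.3] [4.5 9.5] -> [ 0.4125 -0.2762  0.092 ]
top 50 [443.3 285.7] [14.1 13.4] -> [ 0.4089 -0.2879  0.092 ]
top 60 [443.3 285.7] [15.6 13.4] -> [ 0.4089 -0.2879  0.092 ]
top 45 [339. 181.] [7.1 8.5] -> [0.6947 0.0009 0.075 ]
top 55 [339. 181.] [8.5 8.5] -> [0.6947 0.0009 0.075 ]
scene 45 [326.  231.5] [15. 20.] -> [0.4479 0.0286 0.014 ]
scene 45 [273.6 252.7] [33.8 19.3] -> [0.4991 0.2096 0.014 ]
scene 45 [398.1 176.5] [9.5 9.2] -> [ 0.4067 -0.2865  0.084 ]
scene 70 [326.  231.5] [15. 22.] -> [0.4479 0.0286 0.014 ]
scene 70 [273.5 253. ] [34.6 20. ] -> [0.4986 0.2105 0.014 ]
scene 70 [398.  176.5] [ 9. 10.] -> [ 0.4072 -0.2863  0.084 ]
scene 55 [277.  181.5] [7. 6.] -> [0.6894 0.0079 0.068 ]
tape [0.46171352 0.36199132 0.019     ] tall [0.59383128 0.34656852 0.114     ]
box front edge z=.15 [ 0.5114864  -0.12353139  0.15      ] [ 0.51104431 -0.11545978  0.2       ] bottom scene [ 5.61751363e-01 -1.98267436e-01 -1.11022302e-16]
predict scene of tape [243.69175094 287.16136753]
carton scene corner preds [array([228., 204.]), array([243., 201.]), array([252., 222.]), array([235., 225.])]
```

View pics/crop2.png

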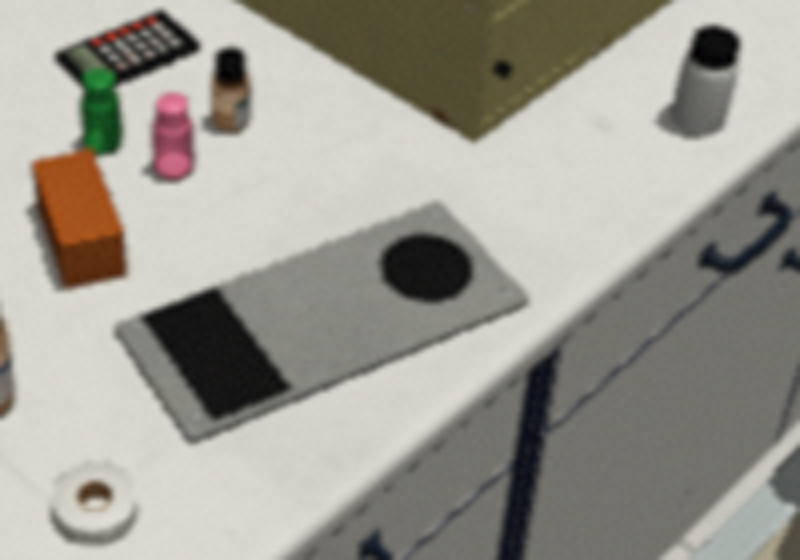

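Both views agree to about 4 mm. In the scene crop the white bottle stands clear of the khaki box and the look-alikes stand beside the small bottle. Moving to the white bottle.

Emit:
{"name": "jog_arm", "arguments": {
  "moves": [
    {"xyz": [2.7,3.2,0],"roll": -1.3,"gripper": 1},
    {"xyz": [2.7,3.2,0],"roll": -1.3,"gripper": 1},
    {"xyz": [2.7,3.2,0],"roll": -1.3,"gripper": 1},
    {"xyz": [2.7,3.2,0],"roll": -1.3,"gripper": 1},
    {"xyz": [2.7,3.2,0],"roll": -1.3,"gripper": 1},
    {"xyz": [2.7,3.2,0],"roll": -1.3,"gripper": 1},
    {"xyz": [2.7,3.2,0],"roll": -1.3,"gripper": 1},
    {"xyz": [2.7,3.2,0],"roll": -1.3,"gripper": 1},
    {"xyz": [2.7,3.2,0],"roll": -1.3,"gripper": 1},
    {"xyz": [2.7,3.2,0],"roll": -1.3,"gripper": 1}
  ]
}}

```text
clock: 1.1
tool_pos: [0.4094, -0.2879, 0.2304]
orientation: [-1.571, -0.0, 3.137]
ft_force: [1.0, -1.2, -0.4]
grip_width: 0.0871
```

Emit:
{"name": "jog_arm", "arguments": {
  "moves": [
    {"xyz": [0,0,-4],"roll": 0,"gripper": 1},
    {"xyz": [0,0,-4],"roll": 0,"gripper": 1},
    {"xyz": [0,0,-4],"roll": 0,"gripper": 1},
    {"xyz": [0,0,-3.5],"roll": 0,"gripper": 1},
    {"xyz": [0,0,-2],"roll": 0,"gripper": 1},
    {"xyz": [0,0,-1],"roll": 0,"gripper": 1},
    {"xyz": [0,0,0],"roll": 0,"gripper": 1}
  ]
}}

```text
clock: 1.8
tool_pos: [0.4081, -0.2889, 0.0446]
orientation: [-1.572, -0.002, 3.139]
ft_force: [0.7, -0.7, 0.8]
grip_width: 0.0871
```

Emit:
{"name": "jog_arm", "arguments": {
  "moves": [
    {"xyz": [0,0,0],"roll": 0,"gripper": 0},
    {"xyz": [0,0,0],"roll": 0,"gripper": 0},
    {"xyz": [0,0,0],"roll": 0,"gripper": 0},
    {"xyz": [0,0,0],"roll": 0,"gripper": 0},
    {"xyz": [0,0,0],"roll": 0,"gripper": 0},
    {"xyz": [0,0,0],"roll": 0,"gripper": 0}
  ]
}}

```text
clock: 2.4
tool_pos: [0.4088, -0.2897, 0.0458]
orientation: [-1.57, 0.0, 3.138]
ft_force: [-0.7, -1.9, 1.0]
grip_width: 0.0471
```

Emit:
{"name": "jog_arm", "arguments": {
  "moves": [
    {"xyz": [0,0,2.5],"roll": 0,"gripper": 0},
    {"xyz": [0,0,2.5],"roll": 0,"gripper": 0},
    {"xyz": [0.5,3.9,0],"roll": 0,"gripper": 0},
    {"xyz": [0.5,4,0],"roll": 0,"gripper": 0},
    {"xyz": [0.5,4,0],"roll": 0,"gripper": 0},
    {"xyz": [0.5,4,0],"roll": 0,"gripper": 0},
    {"xyz": [0.5,4,0],"roll": 0,"gripper": 0},
    {"xyz": [0.5,4,0],"roll": 0,"gripper": 0},
    {"xyz": [0.5,4,0],"roll": 0,"gripper": 0},
    {"xyz": [0.5,3.7,0],"roll": 0,"gripper": 0}
  ]
}}

```text
clock: 3.4
tool_pos: [0.4484, 0.0284, 0.0955]
orientation: [-1.571, -0.0, 3.139]
ft_force: [0.5, -0.4, -2.0]
grip_width: 0.0466
```

Emit:
{"name": "jog_arm", "arguments": {
  "moves": [
    {"xyz": [0,0,-1.5],"roll": 0,"gripper": 0},
    {"xyz": [0,0,-0.8],"roll": 0,"gripper": 0},
    {"xyz": [0,0,0],"roll": 0,"gripper": 0}
  ]
}}

```text
clock: 3.7
tool_pos: [0.4475, 0.0258, 0.0713]
orientation: [-1.571, -0.003, 3.138]
ft_force: [-1.0, 0.6, -1.9]
grip_width: 0.0469
```

Run:
```python
from h import *
s=snap('scene','s2.png');t=snap('top','t2.png')
o=np.zeros((560,800,3),'u1');o[:,:400]=cv2.resize(s[180:292,286:366],(400,560),interpolation=cv2.INTER_CUBIC);o[:,400:]=cv2.resize(t[212:324,288:368],(400,560),interpolation=cv2.INTER_CUBIC)
cv2.imwrite('pics/c3.png',o[:,:,::-1]);st=env.read_state();print(st['clock'],st['tool_pos'],st['ft_force'])
print('tcp proj',proj('scene',st['tool_pos']),proj('top',st['tool_pos']))
```

```text
3.8 [0.44851143 0.02567738 0.07251992] [ 0.48950139  1.01909917 -1.82768333]
tcp proj [327.8743546  217.39601352] [328.68195457 268.68493728]
```

View pics/c3.png

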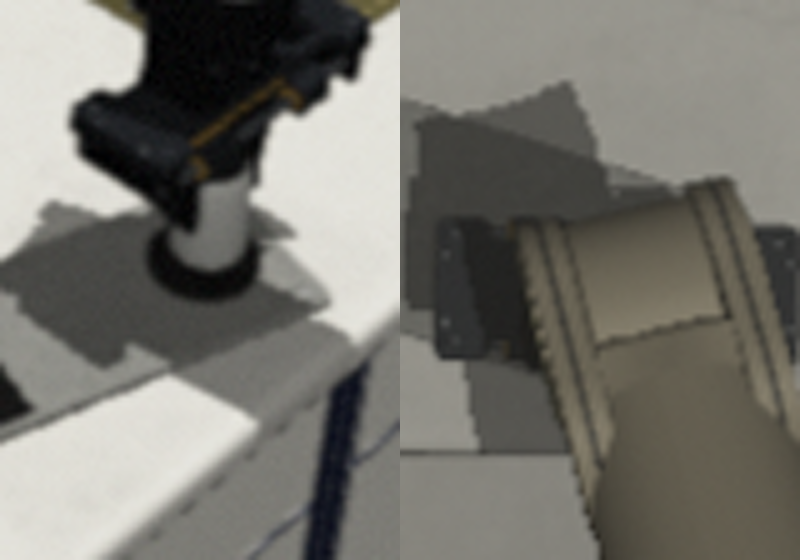

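Emit:
{"name": "jog_arm", "arguments": {
  "moves": [
    {"xyz": [0.2,-0.2,0],"roll": 0,"gripper": 0},
    {"xyz": [0,0,-0.8],"roll": 0,"gripper": 0},
    {"xyz": [0,0,-0.5],"roll": 0,"gripper": 0},
    {"xyz": [0,0,0],"roll": 0,"gripper": 0},
    {"xyz": [0,0,0],"roll": 0,"gripper": 1},
    {"xyz": [0,0,0],"roll": 0,"gripper": 1},
    {"xyz": [0,0,0],"roll": 0,"gripper": 1},
    {"xyz": [0,0,0],"roll": 0,"gripper": 1}
  ]
}}

```text
clock: 4.6
tool_pos: [0.4508, 0.0246, 0.0596]
orientation: [-1.571, 0.0, 3.139]
ft_force: [0.4, -0.1, 0.0]
grip_width: 0.0711
```

Emit:
{"name": "jog_arm", "arguments": {
  "moves": [
    {"xyz": [0,0,3],"roll": 0,"gripper": 1},
    {"xyz": [0,0,4],"roll": 8,"gripper": 1},
    {"xyz": [0,0,4],"roll": 8,"gripper": 1},
    {"xyz": [2,2,3],"roll": 8,"gripper": 1},
    {"xyz": [3,3,0],"roll": 8,"gripper": 1},
    {"xyz": [3,3,0],"roll": 8,"gripper": 1},
    {"xyz": [3,3,0],"roll": 8,"gripper": 1},
    {"xyz": [3,3,0],"roll": 8,"gripper": 1},
    {"xyz": [3,2,0],"roll": 8,"gripper": 1},
    {"xyz": [3,0,0],"roll": 8,"gripper": 1}
  ]
}}

```text
clock: 5.6
tool_pos: [0.6508, 0.1889, 0.1992]
orientation: [-1.572, 0.002, -1.878]
ft_force: [0.4, 1.3, 0.7]
grip_width: 0.0869
```

Run:
```python
from h import *
s=snap('scene','s3.png');t=snap('top','t3.png')
o=np.zeros((560,800,3),'u1');o[:,:400]=cv2.resize(s[180:292,286:366],(400,560),interpolation=cv2.INTER_CUBIC);o[:,400:]=cv2.resize(t[212:324,288:368],(400,560),interpolation=cv2.INTER_CUBIC)
cv2.imwrite('pics/c4.png',o[:,:,::-1]);st=env.read_state();print(st['clock'],st['tool_pos'],st['ft_force'],st['orientation'],st['joint_pos'])
```

```text
5.7 [0.65299882 0.18433143 0.19756283] [ 0.51830357 -0.58810368 -0.93850433] [-1.57256343e+00  2.79956168e-04 -1.88446929e+00] [ 0.18487649  0.59144623 -0.79920555  1.31133738  0.4154642   1.40815202
 -0.90698805]
```

View pics/c4.png

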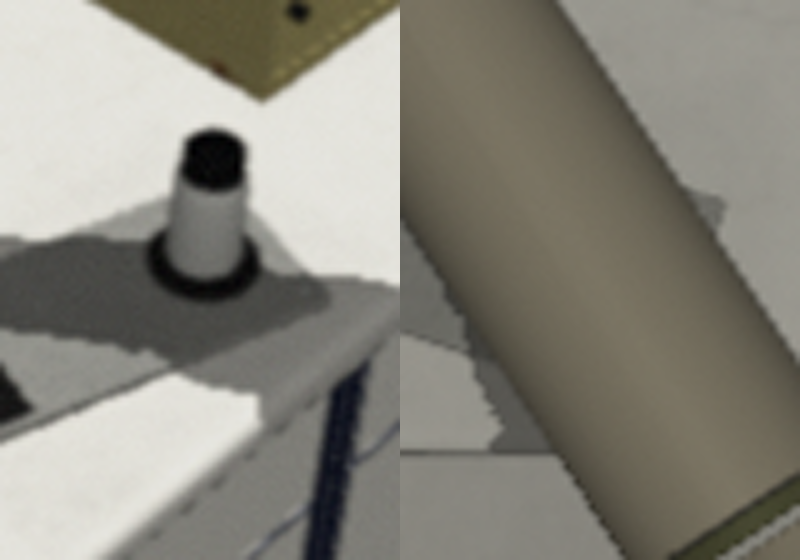

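The white bottle stands centred on the round pad: body 206 against pad 204.5 in crop columns, with even gaps. Next is the carton.

Emit:
{"name": "jog_arm", "arguments": {
  "moves": [
    {"xyz": [0.3,0.1,0],"roll": 8.1,"gripper": 1},
    {"xyz": [0.3,0.1,0],"roll": 8.1,"gripper": 1},
    {"xyz": [0.3,0.1,0],"roll": 8.1,"gripper": 1},
    {"xyz": [0.3,0.1,0],"roll": 8.1,"gripper": 1},
    {"xyz": [0.3,0.1,0],"roll": 8.1,"gripper": 1},
    {"xyz": [0.3,0.1,0],"roll": 8.1,"gripper": 1},
    {"xyz": [0.3,0.1,0],"roll": 8.1,"gripper": 1},
    {"xyz": [0.3,0.1,0],"roll": 8.1,"gripper": 1},
    {"xyz": [0,0,0],"roll": 8.1,"gripper": 1},
    {"xyz": [0,0,0],"roll": 8.1,"gripper": 1}
  ]
}}

```text
clock: 6.7
tool_pos: [0.6744, 0.1924, 0.1996]
orientation: [-1.571, -0.0, -0.47]
ft_force: [0.3, -0.2, 0.2]
grip_width: 0.0871
```

Run:
```python
from h import *
st=env.read_state();print(st['clock'],st['tool_pos'],st['orientation'],st['joint_pos'])
t=snap('top','t4.png');vt=t.max(2)
x0,y0=312,250
for th in (50,60):
  m=(vt[250:290,312:346]<th).astype('u1');cs,_=cv2.findContours(m,0,1)
  for c in cs:
    if cv2.contourArea(c)>20:
      r=cv2.minAreaRect(c);print(np.array(r[0])+[x0,y0],r[1],ray('top',r[0][0]+x0,r[0][1]+y0,.106))
```

```text
6.7 [0.67439097 0.19244039 0.19958656] [-1.57103120e+00 -1.91617877e-05 -4.69774080e-01] [ 0.26299265  0.72853404 -1.02830987  1.2288236   0.60873891  1.49733975
  0.42150631]
```

Emit:
{"name": "jog_arm", "arguments": {
  "moves": [
    {"xyz": [0,0,-4],"roll": 0,"gripper": 1},
    {"xyz": [0,0,-4],"roll": 0,"gripper": 1},
    {"xyz": [0,0,-4],"roll": 0,"gripper": 1},
    {"xyz": [0,0,-3],"roll": 0,"gripper": 1},
    {"xyz": [0,0,-2],"roll": 0,"gripper": 1},
    {"xyz": [0,0,-1],"roll": 0,"gripper": 1},
    {"xyz": [0,0,0],"roll": 0,"gripper": 1}
  ]
}}

```text
clock: 7.45
tool_pos: [0.6744, 0.1924, 0.019]
orientation: [-1.571, 0.001, -0.476]
ft_force: [-0.0, -0.0, -0.1]
grip_width: 0.0866
```

Emit:
{"name": "jog_arm", "arguments": {
  "moves": [
    {"xyz": [0,0,0],"roll": 0,"gripper": 0},
    {"xyz": [0,0,0],"roll": 0,"gripper": 0},
    {"xyz": [0,0,0],"roll": 0,"gripper": 0},
    {"xyz": [0,0,0],"roll": 0,"gripper": 0},
    {"xyz": [0,0,0],"roll": 0,"gripper": 0},
    {"xyz": [0,0,0],"roll": 0,"gripper": 0}
  ]
}}

```text
clock: 8.05
tool_pos: [0.6749, 0.1926, 0.0199]
orientation: [-1.57, -0.0, -0.474]
ft_force: [-0.1, 0.5, 2.2]
grip_width: 0.0515
```

Emit:
{"name": "jog_arm", "arguments": {
  "moves": [
    {"xyz": [0,0,2],"roll": 0,"gripper": 0},
    {"xyz": [0,0,3],"roll": 0,"gripper": 0},
    {"xyz": [-3,0.2,0],"roll": 2,"gripper": 0},
    {"xyz": [-4,0.4,0],"roll": 2,"gripper": 0},
    {"xyz": [-4,0.4,0],"roll": 2,"gripper": 0},
    {"xyz": [-4,0.4,0],"roll": 2,"gripper": 0},
    {"xyz": [-2,0,0],"roll": 2.7,"gripper": 0},
    {"xyz": [0,0,0],"roll": 0,"gripper": 0},
    {"xyz": [0,0,-2],"roll": 0,"gripper": 0},
    {"xyz": [0,0,-1],"roll": 0,"gripper": 0}
  ]
}}

```text
clock: 9.05
tool_pos: [0.5055, 0.2061, 0.0395]
orientation: [-1.571, -0.001, -0.289]
ft_force: [-0.4, -0.2, -1.3]
grip_width: 0.0517
```

Run:
```python
from h import *
s=snap('scene','s5.png')
cv2.imwrite('pics/c5.png',cv2.resize(s[190:302,230:350],(600,560),interpolation=cv2.INTER_CUBIC)[:,:,::-1]);st=env.read_state();print(st['clock'],st['tool_pos'],st['ft_force'],st['orientation'],st['grip_width'])
```

```text
9.1 [0.50463155 0.20576859 0.03800362] [-1.87436866 -1.25715173 -1.28835767] [-1.57208508e+00  1.16123228e-03 -2.88789516e-01] 0.05170469991737904
```

View pics/c5.png

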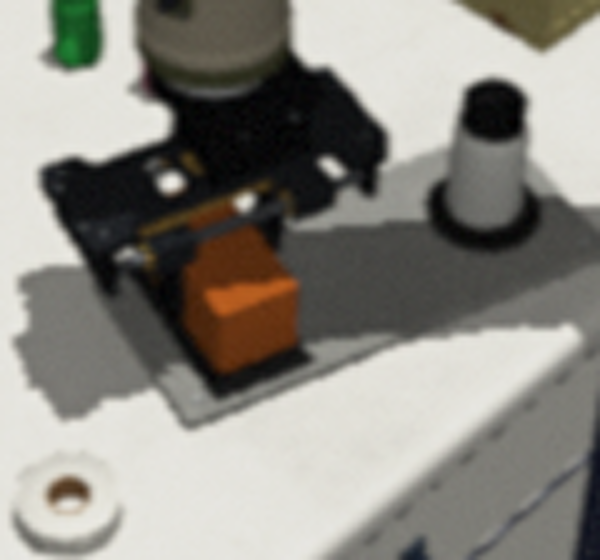

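The carton hovers just above the oblong pad, aligned with it, and the white bottle is still centred. Lowering now.

Emit:
{"name": "jog_arm", "arguments": {
  "moves": [
    {"xyz": [0,0,-0.4],"roll": 0,"gripper": 0},
    {"xyz": [0,0,-0.2],"roll": 0,"gripper": 0},
    {"xyz": [0,0,0],"roll": 0,"gripper": 0},
    {"xyz": [0,0,0],"roll": 0,"gripper": 1},
    {"xyz": [0,0,0],"roll": 0,"gripper": 1},
    {"xyz": [0,0,0],"roll": 0,"gripper": 1},
    {"xyz": [0,0,0],"roll": 0,"gripper": 1},
    {"xyz": [0,0,2],"roll": 0,"gripper": 1},
    {"xyz": [0,0,4],"roll": 0,"gripper": 1},
    {"xyz": [0,0,4],"roll": 0,"gripper": 1}
  ]
}}

```text
clock: 10.1
tool_pos: [0.5042, 0.2065, 0.1345]
orientation: [-1.571, 0.001, -0.287]
ft_force: [0.4, -0.9, 0.5]
grip_width: 0.0864
```

Emit:
{"name": "jog_arm", "arguments": {
  "moves": [
    {"xyz": [-0.5,2.5,2],"roll": 3.3,"gripper": 1},
    {"xyz": [-0.5,3,0],"roll": 3.3,"gripper": 1},
    {"xyz": [-0.5,3,0],"roll": 3.3,"gripper": 1},
    {"xyz": [-1,3,0],"roll": 3.3,"gripper": 1},
    {"xyz": [-1.2,3,0],"roll": 3.3,"gripper": 1},
    {"xyz": [-0.5,1.1,0],"roll": 0,"gripper": 1},
    {"xyz": [0,0,0],"roll": 0,"gripper": 1}
  ]
}}

```text
clock: 10.8
tool_pos: [0.4614, 0.3642, 0.1537]
orientation: [-1.57, 0.0, 0.003]
ft_force: [-0.0, -0.2, -0.1]
grip_width: 0.0875
```

Run:
```python
from h import *
s=snap('scene','s6.png');t=snap('top','t6.png')
o=np.zeros((560,800,3),'u1');o[:,:400]=cv2.resize(s[190:302,230:310],(400,560),interpolation=cv2.INTER_CUBIC);o[:,400:]=cv2.resize(t[200:340,250:350],(400,560),interpolation=cv2.INTER_CUBIC)
cv2.imwrite('pics/c6.png',o[:,:,::-1]);st=env.read_state();print(st['clock'],st['tool_pos'],st['ft_force'],st['orientation'],st['grip_width'])
```

```text
10.9 [0.46343167 0.3615449  0.15341246] [ 1.27660928  0.33993007 -0.78538912] [-1.57157040e+00 -2.19361780e-04 -1.22538321e-03] 0.08707538138866933
```

View pics/c6.png

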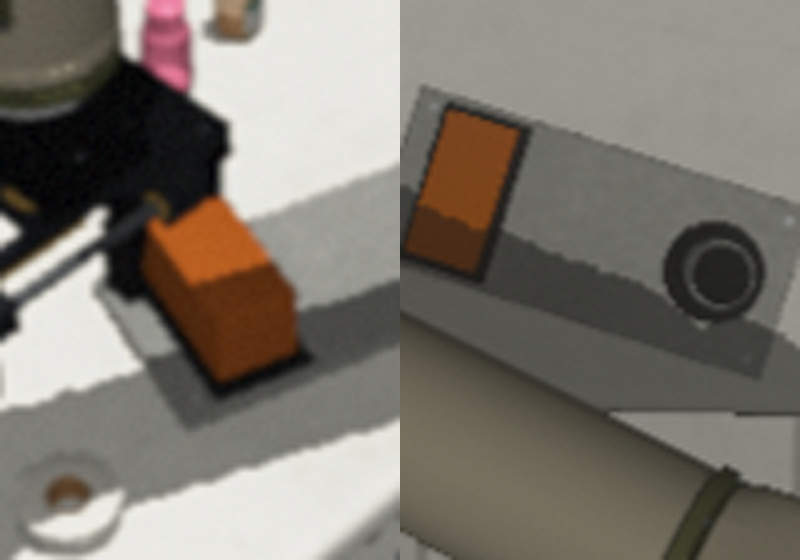

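Run:
```python
from h import *
t=cv2.imread('pics/t6.png');h=cv2.cvtColor(t,cv2.COLOR_BGR2HSV)
m=np.zeros(h.shape[:2],'u1');m[220:280,240:290]=((h[...,0]<14)&(h[...,1]>140)&(h[...,2]>40))[220:280,240:290]
c=max(cv2.findContours(m,0,1)[0],key=cv2.contourArea);b=cv2.boxPoints(cv2.minAreaRect(c));P=np.array([ray('top',u,v,.066)[:2] for u,v in b])
e=np.roll(P,-1,0)-P;print(P.mean(0),np.linalg.norm(e,axis=1),np.degrees(np.arctan2(e[:,1],e[:,0])))
print('cap',ray('top',330.1,268.1,.106),'body top',ray('top',330.0,268.0,.08),'pad',ray('top',328.1,267.6,.014))
print('tape scene', ray('scene',230+69/5-.4,190+495/5-.4,.019))
```

```text
[0.50505235 0.20531326] [0.103867   0.0535038  0.10376438 0.05332402] [ -17.12081245 -107.29555421  162.78003573   72.81428866]
cap [0.45128782 0.02367795 0.106     ] body top [0.45072804 0.02246386 0.08      ] pad [0.4496737  0.02419769 0.014     ]
tape scene [0.45853135 0.36586349 0.019     ]
```

Emit:
{"name": "jog_arm", "arguments": {
  "moves": [
    {"xyz": [0,0,-4],"roll": 0,"gripper": 1},
    {"xyz": [-0.1,0,-4],"roll": 0,"gripper": 1},
    {"xyz": [0,0,-3],"roll": 0,"gripper": 1},
    {"xyz": [0,0,-2],"roll": 0,"gripper": 1},
    {"xyz": [0,0,-1.1],"roll": 0,"gripper": 1},
    {"xyz": [0,0,0],"roll": 0,"gripper": 1},
    {"xyz": [0,0,0],"roll": 0,"gripper": 0},
    {"xyz": [0,0,0],"roll": 0,"gripper": 0},
    {"xyz": [0,0,0],"roll": 0,"gripper": 0},
    {"xyz": [0,0,0],"roll": 0,"gripper": 0}
  ]
}}

```text
clock: 11.9
tool_pos: [0.462, 0.3628, 0.0132]
orientation: [-1.57, -0.001, 0.0]
ft_force: [-0.1, -0.3, 0.1]
grip_width: 0.0629
```

Emit:
{"name": "jog_arm", "arguments": {
  "moves": [
    {"xyz": [0,0,0],"roll": 0,"gripper": 0},
    {"xyz": [0,0,0],"roll": 0,"gripper": 0}
  ]
}}

```text
clock: 12.1
tool_pos: [0.4619, 0.3629, 0.0131]
orientation: [-1.57, -0.001, 0.0]
ft_force: [-0.3, 0.2, 4.3]
grip_width: 0.0579
```

Emit:
{"name": "jog_arm", "arguments": {
  "moves": [
    {"xyz": [0,0,2],"roll": 0,"gripper": 0},
    {"xyz": [0,0,4],"roll": 0,"gripper": 0},
    {"xyz": [0,0,4],"roll": 0,"gripper": 0},
    {"xyz": [0.8,-3,0],"roll": 0,"gripper": 0},
    {"xyz": [0.9,-3.4,0],"roll": 0,"gripper": 0},
    {"xyz": [0.9,-3.4,0],"roll": 0,"gripper": 0},
    {"xyz": [0.9,-3.4,0],"roll": 0,"gripper": 0},
    {"xyz": [0.8,-2.5,0],"roll": 0,"gripper": 0},
    {"xyz": [0,0,0],"roll": 0,"gripper": 0},
    {"xyz": [0,0,-2],"roll": 0,"gripper": 0}
  ]
}}

```text
clock: 13.1
tool_pos: [0.5062, 0.2057, 0.0952]
orientation: [-1.57, -0.004, -0.001]
ft_force: [-0.1, -0.6, 0.2]
grip_width: 0.0574
```

Run:
```python
from h import *
s=snap('scene','s7.png')
cv2.imwrite('pics/c7.png',cv2.resize(s[190:302,230:350],(600,560),interpolation=cv2.INTER_CUBIC)[:,:,::-1]);st=env.read_state();print(st['clock'],st['tool_pos'],st['ft_force'],st['orientation'],st['grip_width'])
```

```text
13.15 [0.50419003 0.20501819 0.09110942] [-1.91892303 -1.76879179 -3.9688208 ] [-1.57131935e+00  7.36352617e-04 -3.99124621e-04] 0.05763132608342511
```

View pics/c7.png

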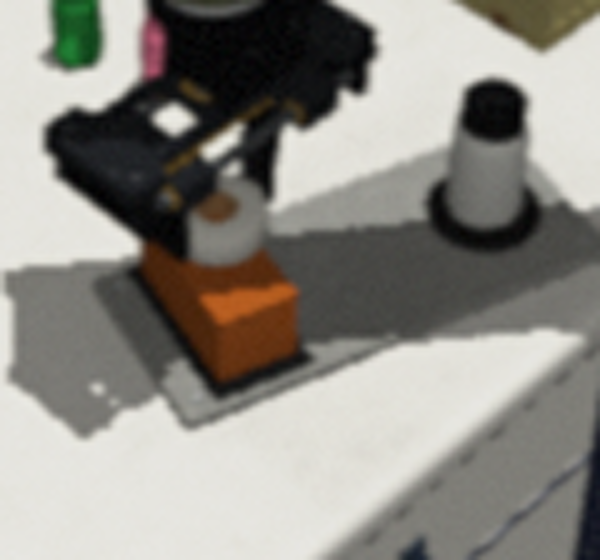

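The roll sits level in the fingers just above the middle of the carton. Lowering and releasing.

Emit:
{"name": "jog_arm", "arguments": {
  "moves": [
    {"xyz": [0,0,-0.8],"roll": 0,"gripper": 0},
    {"xyz": [0,0,-0.6],"roll": 0,"gripper": 0},
    {"xyz": [0,0,0],"roll": 0,"gripper": 0},
    {"xyz": [0,0,0],"roll": 0,"gripper": 1},
    {"xyz": [0,0,0],"roll": 0,"gripper": 1},
    {"xyz": [0,0,0],"roll": 0,"gripper": 1},
    {"xyz": [0,0,0],"roll": 0,"gripper": 1},
    {"xyz": [0,0,2],"roll": 0,"gripper": 1},
    {"xyz": [0,0,4],"roll": 0,"gripper": 1},
    {"xyz": [0,0,4],"roll": 0,"gripper": 1}
  ]
}}

```text
clock: 14.15
tool_pos: [0.5042, 0.2055, 0.1795]
orientation: [-1.571, 0.001, 0.001]
ft_force: [0.2, -0.3, 0.9]
grip_width: 0.0871
```

Emit:
{"name": "jog_arm", "arguments": {
  "moves": [
    {"xyz": [1.9,-2,1],"roll": -8,"gripper": 1},
    {"xyz": [1.9,-2,0],"roll": -8,"gripper": 1},
    {"xyz": [1.9,-2,0],"roll": -8,"gripper": 1},
    {"xyz": [1.9,-2,0],"roll": -8,"gripper": 1},
    {"xyz": [1.9,-2,0],"roll": -8,"gripper": 1},
    {"xyz": [1.9,-2,0],"roll": -8,"gripper": 1},
    {"xyz": [1.9,-2,0],"roll": -8,"gripper": 1},
    {"xyz": [1.9,-2,0],"roll": -8,"gripper": 1},
    {"xyz": [1.9,-2,0],"roll": -8,"gripper": 1},
    {"xyz": [1.9,-2,0],"roll": -8,"gripper": 1}
  ]
}}

```text
clock: 15.15
tool_pos: [0.6954, 0.0047, 0.1885]
orientation: [-1.571, -0.0, -1.402]
ft_force: [-0.2, -0.1, -0.3]
grip_width: 0.0866
```

Emit:
{"name": "jog_arm", "arguments": {
  "moves": [
    {"xyz": [0,0,0],"roll": -8,"gripper": 1},
    {"xyz": [0,0,0],"roll": -2,"gripper": 1},
    {"xyz": [0,0,0],"roll": 0,"gripper": 1}
  ]
}}

```text
clock: 15.45
tool_pos: [0.6947, 0.0057, 0.1884]
orientation: [-1.571, 0.0, -1.571]
ft_force: [-0.0, 0.3, 1.2]
grip_width: 0.0874
```

Run:
```python
from h import *
s=snap('scene','s8.png');t=snap('top','t8.png')
o=np.zeros((560,800,3),'u1');o[:,:400]=cv2.resize(s[150:290,220:320],(400,560),interpolation=cv2.INTER_CUBIC);o[:,400:]=cv2.resize(t[160:300,240:340],(400,560),interpolation=cv2.INTER_CUBIC)
cv2.imwrite('pics/c8.png',o[:,:,::-1]);st=env.read_state();print(st['clock'],st['tool_pos'],st['ft_force'],st['orientation'],st['grip_width'])
```

```text
15.55 [0.69465315 0.00574648 0.18853771] [-4.87170922e-02  1.01212812e+00 -3.98142309e-04] [-1.57081859e+00  4.56767836e-05 -1.56865694e+00] 0.0868719415141666
```

View pics/c8.png

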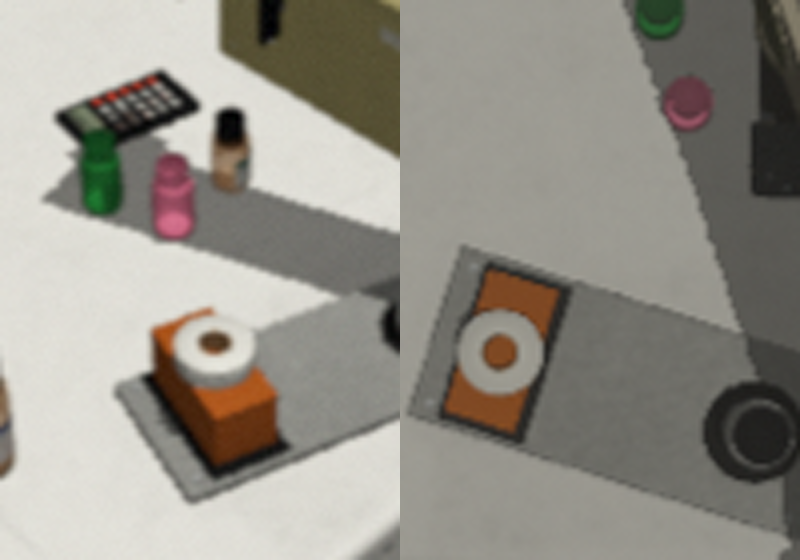

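The roll lies centred on the carton, and the carton is centred on its pad. Now the small brown bottle.

Emit:
{"name": "jog_arm", "arguments": {
  "moves": [
    {"xyz": [0,-0.3,-3],"roll": 0,"gripper": 1},
    {"xyz": [0,0,-4],"roll": 0,"gripper": 1},
    {"xyz": [0,0,-4],"roll": 0,"gripper": 1},
    {"xyz": [0,0,-3],"roll": 0,"gripper": 1},
    {"xyz": [0,0,-1.9],"roll": 0,"gripper": 1},
    {"xyz": [0,0,0],"roll": 0,"gripper": 1},
    {"xyz": [0,0,0],"roll": 0,"gripper": 0},
    {"xyz": [0,0,0],"roll": 0,"gripper": 0},
    {"xyz": [0,0,0],"roll": 0,"gripper": 0},
    {"xyz": [0,0,0],"roll": 0,"gripper": 0}
  ]
}}

```text
clock: 16.55
tool_pos: [0.6953, 0.0026, 0.0307]
orientation: [-1.569, -0.0, -1.57]
ft_force: [0.4, 0.3, 0.8]
grip_width: 0.0625
```

Emit:
{"name": "jog_arm", "arguments": {
  "moves": [
    {"xyz": [0,0,0],"roll": 0,"gripper": 0},
    {"xyz": [0,0,0],"roll": 0,"gripper": 0},
    {"xyz": [0,0,0],"roll": 0,"gripper": 0},
    {"xyz": [0,0,0],"roll": 0,"gripper": 0}
  ]
}}

```text
clock: 16.95
tool_pos: [0.6949, 0.0026, 0.0297]
orientation: [-1.57, 0.0, -1.57]
ft_force: [0.4, -1.2, 0.6]
grip_width: 0.0346
```

Emit:
{"name": "jog_arm", "arguments": {
  "moves": [
    {"xyz": [0,0,3],"roll": 0,"gripper": 0},
    {"xyz": [0,0,4],"roll": 0,"gripper": 0},
    {"xyz": [0,0,3],"roll": 0,"gripper": 0},
    {"xyz": [-2.8,1.3,0],"roll": -3.3,"gripper": 0},
    {"xyz": [-4,2,0],"roll": -3.3,"gripper": 0},
    {"xyz": [-4,2,0],"roll": -3.3,"gripper": 0},
    {"xyz": [-4,2,0],"roll": -3.3,"gripper": 0},
    {"xyz": [-4,2,0],"roll": -3.3,"gripper": 0},
    {"xyz": [-3,2,0],"roll": 0,"gripper": 0},
    {"xyz": [0,0,0],"roll": 0,"gripper": 0}
  ]
}}

```text
clock: 17.95
tool_pos: [0.4729, 0.1183, 0.1295]
orientation: [-1.571, -0.002, -1.853]
ft_force: [0.2, -0.3, -1.8]
grip_width: 0.0344
```

Emit:
{"name": "jog_arm", "arguments": {
  "moves": [
    {"xyz": [0,0,-3],"roll": 0,"gripper": 0},
    {"xyz": [0,0,-3],"roll": 0,"gripper": 0},
    {"xyz": [0,0,-1.7],"roll": 0,"gripper": 0},
    {"xyz": [0,0,0],"roll": 0,"gripper": 0}
  ]
}}

```text
clock: 18.35
tool_pos: [0.4753, 0.1152, 0.0507]
orientation: [-1.575, -0.001, -1.858]
ft_force: [-1.4, -0.0, -1.5]
grip_width: 0.0343
```

Run:
```python
from h import *
s=snap('scene','s9.png')
cv2.imwrite('pics/c9.png',cv2.resize(s[180:292,230:350],(600,560),interpolation=cv2.INTER_CUBIC)[:,:,::-1]);st=env.read_state();print(st['clock'],st['tool_pos'],st['ft_force'],st['orientation'],st['grip_width'])
```

```text
18.4 [0.47629116 0.11571627 0.05221469] [ 0.36683166  0.35452654 -0.4064361 ] [-1.57268931e+00 -9.46791520e-05 -1.85800074e+00] 0.03441367506964016
```

View pics/c9.png

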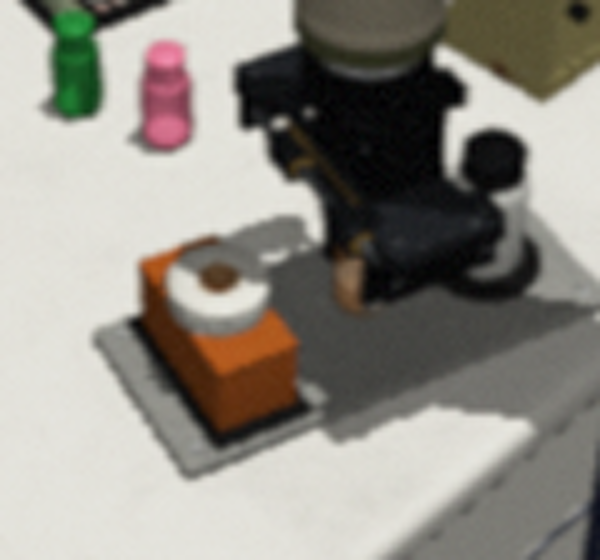

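The bottle is upright just above the bare board, midway between the pads. Lowering and releasing.

Emit:
{"name": "jog_arm", "arguments": {
  "moves": [
    {"xyz": [0,0,-0.8],"roll": 0,"gripper": 0},
    {"xyz": [0,0,-0.5],"roll": 0,"gripper": 0},
    {"xyz": [0,0,0],"roll": 0,"gripper": 0},
    {"xyz": [0,0,0],"roll": 0,"gripper": 1},
    {"xyz": [0,0,0],"roll": 0,"gripper": 1},
    {"xyz": [0,0,0],"roll": 0,"gripper": 1},
    {"xyz": [0,0,0],"roll": 0,"gripper": 1},
    {"xyz": [0,0,3],"roll": 0,"gripper": 1},
    {"xyz": [0,0,4],"roll": 0,"gripper": 1},
    {"xyz": [0,0,4],"roll": 0,"gripper": 1}
  ]
}}

```text
clock: 19.4
tool_pos: [0.4762, 0.1158, 0.1507]
orientation: [-1.572, 0.0, -1.858]
ft_force: [0.8, -1.0, 0.8]
grip_width: 0.0818
```

Emit:
{"name": "jog_arm", "arguments": {
  "moves": [
    {"xyz": [0,0,4],"roll": 0,"gripper": 1},
    {"xyz": [0,-4,2],"roll": 0,"gripper": 1},
    {"xyz": [0,-4,0],"roll": 0,"gripper": 1},
    {"xyz": [0,-4,0],"roll": 0,"gripper": 1},
    {"xyz": [-0.5,-4,0],"roll": 0,"gripper": 1},
    {"xyz": [-0.5,-4,0],"roll": 0,"gripper": 1},
    {"xyz": [-1,-4,0],"roll": 0,"gripper": 1},
    {"xyz": [-2,-4,0],"roll": 0,"gripper": 1},
    {"xyz": [-2,-4,0],"roll": 0,"gripper": 1},
    {"xyz": [0,0,0],"roll": 0,"gripper": 1}
  ]
}}

```text
clock: 20.4
tool_pos: [0.4137, -0.21, 0.2093]
orientation: [-1.572, -0.002, -1.867]
ft_force: [-0.5, 0.3, -0.5]
grip_width: 0.0869
```

Run:
```python
from h import *
s=snap('scene','s10.png');t=snap('top','t10.png')
o=np.zeros((560,800,3),'u1');o[:,:400]=cv2.resize(s[150:290,220:320],(400,560),interpolation=cv2.INTER_CUBIC);o[:,400:]=cv2.resize(t[180:320,245:345],(400,560),interpolation=cv2.INTER_CUBIC)
cv2.imwrite('pics/c10.png',o[:,:,::-1]);st=env.read_state();print(st['clock'],st['tool_pos'],st['ft_force'])
v=t.max(2)[235:285,285:310]
for th in(40,50,60):
  for c in cv2.findContours((v<th).astype('u1'),0,1)[0]:
    if cv2.contourArea(c)>20: r=cv2.minAreaRect(c);print(np.array(r[0])+[285,235],r[1],ray('top',r[0][0]+285,r[0][1]+235,.085))
```

```text
20.5 [ 0.41638963 -0.20496814  0.20959732] [ 0.65264934  0.8943266  -0.11343411]
[297.5 258.5] (7.0, 7.0) [0.47528474 0.11316256 0.085     ]
[297. 258.] (8.0, 8.0) [0.47663884 0.11457504 0.085     ]
[297.5 258.5] (9.0, 9.0) [0.47528474 0.11316256 0.085     ]
```

View pics/c10.png

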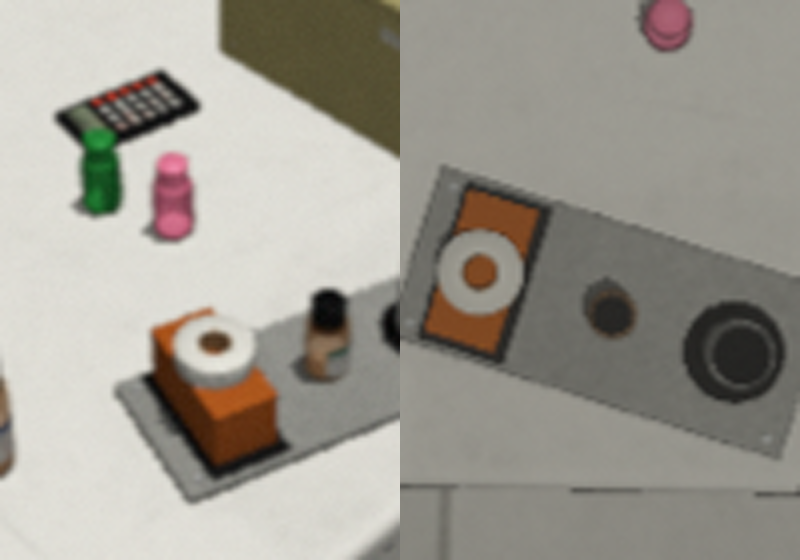

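The small bottle stands about 1 mm from the midpoint and everything else is in place. The arm is clear, so I'm handing in.

```bash
python3 -c "
from h import *
env.hand_in();print(env.read_state()['clock'])"
```

```text
the job is handed in; nothing more can be done
the job is handed in; nothing more can be done
```

I placed all four items in the order asked and handed the job in at about 20.5 s, with the gripper open and clear of everything.

Last checks in the overhead view:

| Item | Placed on | Offset from target |
|---|---|---|
| White bottle | round pad | about 1.5 mm |
| Carton | oblong pad | about 2 mm along its length, and within 1° of the pad's direction |
| Tape | carton | about 1 mm from the middle, lying flat |
| Small brown bottle | bare board between the pads | about 1–2 mm from the midpoint, upright |

- **Left alone:** I did not touch the taller brown bottle, the tip box or the green and pink look-alikes. The look-alikes stood unchanged in the last picture, but I took no final measurement of the tall bottle or the tip box.
- **Camera disagreement:** the two cameras differed by up to about 5 mm, mostly in y (up to 7 mm for the small bottle). I relied on the overhead camera because the first placement confirmed it.

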